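# Put the clipper in the tool steriliser

## Robot

A 7-joint arm with a two-finger parallel gripper is mounted at the origin on a cart in front of the work surface, level with it; the furniture and walls round the work are solid. World frame = base frame: x ahead of the robot, y to its left, z up, the work surface at z = 0. Lengths are in m, angles in degrees, forces in N, time in s.
With the tool pointing down it reaches from about 0.425 to 0.875 m from the base axis. Payload 4.7 kg.
Tool frame: the origin (TCP) lies at the very end of the fingers, on their centre line; the grasp point (between the pads) lies 19 mm behind it (env.grasp_offset is the distance from the TCP to the grasp point, in m); z points along the fingers, y is the line along which they close (so a half turn about z gives the same grasp; the last joint's range is limited). The gripper opens to 87 mm and grips with 3 to 60 N. Pads are 19 mm wide; open, the fingers measure 117 mm over their backs; the gripper's body (75 mm by 190 mm) begins 51 mm behind the grasp point.
Start: joints at [76.839, 18.392, -4.016, 83.108, 1.295, 78.541, -3.26], TCP at [0.157, -0.631, 0.223] pointing down, gripper open.
Joint ranges: [-163.93, 163.93], [-17.29, 119.83], [-79.2, 71.16], [3.27, 140.29], [-89.18, 269.18], [5.43, 117.66], [-154.24, 154.24]. Speed limits (degrees/s): [147.25, 147.25, 180, 180, 180, 180, 180].

## Interface

Orientations are given as [roll, pitch, yaw] about the fixed x, y, z axes, in that order (R = Rz(yaw) Ry(pitch) Rx(roll)).
In Python, from cell import env gives the robot as it stands. The module is installed in compiled form; this text tells all that it offers.
- The arm moves only by the tool drive_tool, never from a script. Its argument "moves" is one flat list of numbers, 5 for each row, row after row: the shift along the tool's x, y, z in units of 40 mm (1.0 is 40 mm), then the turn about the tool's z in units of 10 degrees (1.0 is 10 degrees), then the finger opening in mm, from 0 to 87. A call has 1 to 5 rows; each row is the pose to reach, as a shift and turn from the pose commanded when the call began, along the tool's axes at that moment; what a row does not reach only later rows make up. A row lasts 1/8 s, in which the tool goes at most 62.5 mm and 10.7 degrees, less where a joint would pass 70% of its speed; a pose out of reach is approached as far as the arm can. A call with a gripper value outside its range is refused whole. The fingers move at their own pace and stop on an object; "squeeze" is the grip in N (left out, the last holds). Time passes only in rows, so rows that repeat a pose let the fingers close. It gives the time, the measured TCP pose, the force, the opening and the grip force at its end, in the units of the state.
- env.get_obs(): the state, without advancing time (a new reading comes with each control period).
- env.read_camera(name): name is "scene" or "top" or "wrist"; returns (picture, depth): 384x512x3 uint8, red, green, blue; 384x512 float32, m along the optical axis (not along the pixel's ray), 0 where there is no reading.
- env.camera_model(name): a dict with "K" (3x3 intrinsics, pixels), "k1" (the pictures are not rectified: a ray, as slopes to the right and down, at radius r is drawn at 1 + k1 r^2 times it, then the intrinsics apply), "rvec" (rotation vector, rad) and "tvec" (3), from world to camera coordinates, as OpenCV has them; the wrist camera has in their place "tool_from_camera" (4x4, takes a point from camera to tool coordinates, whose origin is the TCP and whose axes are the flange's). Camera axes: x right, y down, z forward; pixel columns grow to the right and rows downward; lengths in m; the calibration is good to about 2 mm. A picture is of the moment at which its call begins: read the wrist's pose just before it. camera_model takes no time and is no camera call.
- env.sign_off(): hands the job in; it is judged then, once.
The state is a dict: "time_s": time; "qpos": joint angles; "joint_velocities": joint speeds; "effort": joint torques, N m; "tool_pos": TCP position; "tool_rot": TCP orientation; "force": force on the tool from outside, world axes, zero at the start; "wrist_torque": the same for the moment, N m; "grip_width": finger opening in m; "grasp_force": force on a finger pad.
Only numpy, scipy, OpenCV 4.12 (cv2) and the standard library are available. Lean on these libraries where they do the work, as an engineer would, in place of code of your own. Each camera call takes 0.05 s, during which the arm holds its last target. There are 200 camera calls.

## Task

Put the used hair clipper away in the tool steriliser. Press the catch pad and steady the sprung lid with the fingers as it rises, so that it never flies open, until it stands upright; then set the clipper down on the grid inside, right way up and without dropping it, and bring the lid down without slamming until the catch holds it shut. Leave the other things on the worktop where they are.

Things in the scene. Friction and masses are not known exactly. Their poses are not given: they have to be found in the camera images.
- steriliser: tool steriliser, a fixed dark grey box, light grey hinged lid with smoked window, 240 long x 150 wide x 77 mm high shut. Origin: centre of its underside on the worktop. Own x runs along its length from the catch end (-120 mm) to the hinge end (+120 mm), z up. The box below has 6 mm walls, rim 42 mm high; inside it is 228 mm (x) by 138 mm (y) and empty, so the clipper fits lengthwise, either way round.
- lid (a joint): lid angle in rad about the hinge line (along the steriliser's y): 0 shut, 0.004 held by the catch, grows as the catch end swings up; stop at 1.48, free end then 293 mm above the worktop. A spring opens it with 1.1 Nm net when shut (5 N at the pad), almost none at 1.4; it stays open by itself. Let go near shut it flies open at 5 to 7 rad/s; let go beyond 1.2 it drifts gently to its stop.
- lid_hinge (a point): centre of the lid's hinge line, at x = +116, z = 42 mm in the steriliser's frame. The point turns with the lid: its own x, y, z equal the steriliser's when the lid is shut.
- lid_corner (a point): point on the lid's flat outer face beside the catch pad: in the lid's frame at x = -205, y = +52, z = +35 mm from lid_hinge. But for the pad the face is flat over x = -236 to +4, y = -75 to +75 mm; the lid is 35 mm deep. A good place to pull the open lid over from behind and to press it shut (about 7 N to latch), clear of the pad; y = -52 mm serves as well.
- catch (a joint): angle of the rocker catch in rad: 0 at rest, 0.17 with its pad fully down. The lid comes free from about 0.08; a spring brings the pad back (1 to 3 N at the pad are enough to press it). The lid's spring is stronger than the pad's, so the pad stays down while the lid rises under a fingertip. When the lid is pushed down without pressing the pad, the hook rides over the keeper and snaps in by itself.
- catch_pad (a point): middle of the top of the catch's black ribbed pad, in the middle of the front edge of the lid, 48 (x) x 50 mm (y), 8 mm above the lid's face; 211.5 mm from the hinge line and 43 mm above it (85 mm above the worktop) when shut. It goes down about 5 mm there. The point moves with the pad.
- grid (a point): centre of the steel wire grid inside the steriliser on which tools lie, 14 mm above the worktop; usable 226 x 136 mm. Axes as the steriliser's.
- clipper_mid (a point): middle of the black hair clipper's body, half-way up (18 mm above its underside), at a good place to grasp it. The clipper is 200 long x 49 wide x 41 mm high and lies flat, long axis along its own y, z up; the middle of its length lies 12 mm from this point towards -y. The body is 36 mm wide here across x; a small side lever makes it 46 mm wide from 21 to 63 mm towards -y. About 0.38 kg.
- hair_clipper: the same hair clipper; origin under the middle of its length, at the underside.
- tint_bowl: bystander: black tint bowl with a side grip, 127 x 147 x 50 mm, origin under its middle.
- pot_2: bystander: small round dark pot with gold lid, 53 x 36 mm high, origin under its middle.
- comb_jar: bystander: tall clear comb jar, 86 x 150 mm high, origin under its middle.

How it is judged:
By the outcome, as a careful person would: the job done as asked, in the order asked, and still so for the second after the job is handed in, with the robot touching nothing.
It also fails if it takes over 72 s, if anything falls off the work surface, if the arm or the gripper's body presses on something with over 40 N, if the wrist force passes 120 N, or if a joint passes its speed limit or range.

## Working session

There is one attempt and no reset: what is moved stays moved. The work goes in short steps, Python scripts to look and compute and a tool call to move; the robot and the scene stay as the last step left them, time stands still between calls to the robot, and variables do not carry over. Pictures are saved under pics/ and viewed, at most 10 in all, crops included, and the job is handed in when it is done.

Besides the shell and the picture viewer there is one more tool, called after ">>>" by a JSON object that holds its "fn" and its "kwargs". drive_tool: Moves the arm, as the interface text tells. Its arguments: {"type":"object","properties":{"moves":{"type":"array","items":{"type":"number"}},"squeeze":{"type":"number"}},"required":["moves"]}

```bash
mkdir -p pics; ls; cat > h.py <<'E'
import numpy as np, cv2
from cell import env
from scipy.spatial.transform import Rotation as R
def snap(n):
    o=env.get_obs(); im,d=env.read_camera(n); return o,im,d
def cam(n,o=None):
    m=env.camera_model(n); K=np.array(m['K'])
    if n=='wrist':
        T=np.eye(4); T[:3,:3]=R.from_euler('xyz',o['tool_rot'],degrees=True).as_matrix(); T[:3,3]=o['tool_pos']
        T=T@np.array(m['tool_from_camera'])
    else:
        T=np.eye(4); r=cv2.Rodrigues(np.array(m['rvec'],float))[0]; T[:3,:3]=r.T; T[:3,3]=-r.T@np.array(m['tvec']).ravel()
    return K,m['k1'],T
def rays(c,uv):
    K,k1,T=c; uv=np.atleast_2d(np.asarray(uv,float))
    p=np.c_[(uv[:,0]-K[0,2])/K[0,0],(uv[:,1]-K[1,2])/K[1,1]]; q=p.copy()
    for _ in range(20): q=p/(1+k1*(q**2).sum(1,keepdims=True))
    return np.c_[q,np.ones(len(q))]
def onplane(c,uv,z):
    d=rays(c,uv)@c[2][:3,:3].T; o=c[2][:3,3]; return o+d*((z-o[2])/d[:,2])[:,None]
def cloud(c,d):
    v,u=np.mgrid[:d.shape[0],:d.shape[1]]
    r=rays(c,np.c_[u.ravel(),v.ravel()])*d.reshape(-1,1)
    return (r@c[2][:3,:3].T+c[2][:3,3]).reshape(*d.shape,3)
E
python3 - <<'E'
from h import *
for n in['scene','top']:
    o,im,d=snap(n); cv2.imwrite(f'pics/{n}0.png',im[...,::-1]); np.savez(f'{n}0.npz',im=im,d=d)
    print(n,cam(n),(d>0).mean())
print(o)
E
```

```text
pics
scene (array([[355.5454094 ,   0.        , 260.352307  ],
       [  0.        , 355.5454094 , 191.41900475],
       [  0.        ,   0.        ,   1.        ]]), -0.09369218518799735, array([[-0.88518525, -0.24937886,  0.39275597,  0.20701711],
       [-0.46521522,  0.46597112, -0.75262588,  0.66732709],
       [ 0.00467605, -0.84892938, -0.52848561,  0.61043882],
       [ 0.        ,  0.        ,  0.        ,  1.        ]])) 0.9959360758463541
top (array([[402.01445384,   0.        , 257.00905114],
       [  0.        , 402.01445384, 190.31085387],
       [  0.        ,   0.        ,   1.        ]]), -0.10133390187625042, array([[-0.17265377, -0.96128593,  0.21475575,  0.37997842],
       [-0.98498069,  0.16892666, -0.03573273, -0.05231798],
       [-0.0019286 , -0.21769966, -0.9760139 ,  1.13266505],
       [ 0.        ,  0.        ,  0.        ,  1.        ]])) 0.9957224527994791
{'time_s': 0.05, 'qpos': array([76.83912406, 18.43678846, -4.01641488, 83.17286884,  1.29702579,
       78.53920144, -3.25984519]), 'joint_velocities': array([ 0.05351023, -0.0244617 , -0.05267426, -0.08698142, -0.05595959,
        0.08607383, -0.00955517]), 'effort': array([-3.84147540e-05, -4.92992592e+01, -4.06447537e-01, -3.13703227e+01,
       -6.43732399e-02,  3.96911823e-02,  4.90675711e-05]), 'tool_pos': array([ 0.15672654, -0.63028024,  0.22150518]), 'tool_rot': array([-1.79896496e+02,  7.30064287e-03,  1.39719844e+01]), 'force': array([ 0.55786013,  0.76081383, -0.65867272]), 'wrist_torque': array([0.06564313, 0.01285691, 0.00859343]), 'grasp_force': 0.0, 'grip_width': 0.0872028498051295}
```

View pics/top0.png

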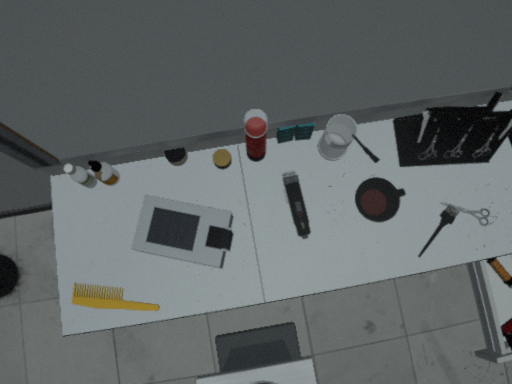

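View pics/scene0.png

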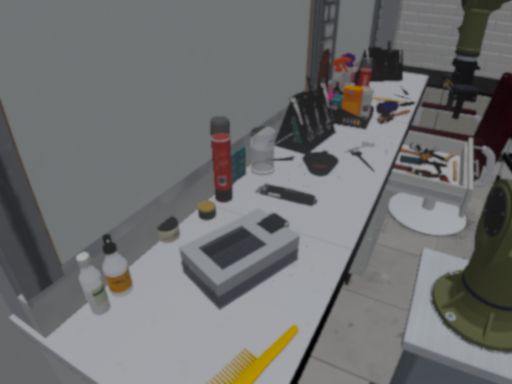

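The top view shows the steriliser around (185,232), with the pad at (219,237) towards −y and the hinge on the left. The clipper is at (297,205), the bowl at (378,200), the pot at (222,158) and the jar at (337,137). The scene view agrees, with the lid shut.

```bash
python3 - <<'E'
from h import *
D={n:np.load(n+'0.npz') for n in['top','scene']}
C={n:cam(n) for n in D}
P={n:cloud(C[n],D[n]['d']) for n in D}
for n in D:
    p=P[n]; t=p[230:300,240:330] if n=='top' else p[270:320,300:320]
    print(n,'table z',np.percentile(t[...,2],[5,50,95]).round(4))
# steriliser top / clipper from height maps
def rect(pts): 
    r=cv2.minAreaRect((pts[:,:2]*1000).astype(np.float32)); return np.round(r[0],1),np.round(r[1],1),round(r[2],1),np.round(cv2.boxPoints(r)).tolist()
top=P['top']; z=top[...,2]; g=cv2.cvtColor(D['top']['im'],cv2.COLOR_RGB2GRAY)
def blob(m,seed):
    k,l=cv2.connectedComponents(m.astype(np.uint8)); return l==l[seed]
m=blob((z>.068)&(z<.1),(205,145)); 
print('ster',m.sum(),rect(top[m]),np.percentile(z[m],[5,50,95]))
pad=blob((g<45)&m,(237,219)); c=np.argwhere(pad).mean(0)[::-1]
print('pad px',c,pad.sum(),rect(onplane(C['top'],np.argwhere(pad)[:,::-1],.085)),np.median(z[pad]))
cl=blob((g<80)&(z<.08)&(z>.005),(205,298)); 
print('clip',cl.sum(),rect(top[cl]),np.percentile(z[cl],[5,50,95]))
cl=blob((g<90),(205,298)); print(cl.sum(),rect(onplane(C['top'],np.argwhere(cl)[:,::-1],.025)))
# scene cross-check
s=P['scene']; gs=cv2.cvtColor(D['scene']['im'],cv2.COLOR_RGB2GRAY)
m=(s[...,2]>.068)&(s[...,2]<.095)&(s[...,0]>.3)&(s[...,0]<.7)&(s[...,1]>0.02)&(s[...,1]<.4); m=blob(m,(225,215)); print('scene ster',m.sum(),rect(s[m]),np.median(s[m][:,2]))
pad=blob((gs<60)&m,(224,274)); print('scene pad',pad.sum(),np.argwhere(pad).mean(0)[::-1],rect(s[pad]),np.median(s[pad][:,2]))
cl=blob((s[...,2]>.012)&(s[...,2]<.06),(194,290)); print('scene clip',cl.sum(),rect(s[cl]),np.percentile(s[cl][:,2],[5,50,95]))
o=cv2.resize(D['top']['im'][150:290,120:330],None,fx=3.8,fy=3.8,interpolation=cv2.INTER_CUBIC); cv2.imwrite('pics/crop.png',np.clip(o[...,::-1]*1.4,0,255))
E
```

```text
top table z [-0.0038  0.0009  0.005 ]
scene table z [-0.0009  0.0009  0.0029]
ster 5147 (array([539.1, 120. ]), array([254.9, 149.3]), 69.1, [[424.0, 28.0], [563.0, -26.0], [654.0, 213.0], [515.0, 266.0]]) [0.07477117 0.07856602 0.08646911]
pad px [218.75398633 237.50113895] 439 (array([503.3,  28.8]), array([60.4, 51.1]), 68.8, [[469.0, 10.0], [516.0, -9.0], [538.0, 48.0], [490.0, 66.0]]) 0.08667077357611008
clip 847 (array([ 559., -196.]), array([178.9,  41.9]), 3.1, [[469.0, -180.0], [471.0, -222.0], [649.0, -212.0], [647.0, -170.0]]) [0.02668404 0.03467855 0.04137198]
887 (array([ 559.1, -194.9]), array([181. ,  42.3]), 2.5, [[468.0, -178.0], [470.0, -220.0], [650.0, -212.0], [649.0, -170.0]])
scene ster 191919 (array([  264.6, -1139.9]), array([3583.4, 1288.2]), 84.1, [[-560.0, -2856.0], [721.0, -2988.0], [1089.0, 576.0], [-192.0, 709.0]]) 0.05401988979346961
scene pad 173889 [239.32133717 194.42670324] (array([  264.6, -1139.9]), array([3583.4, 1288.2]), 84.1, [[-560.0, -2856.0], [721.0, -2988.0], [1089.0, 576.0], [-192.0, 709.0]]) 0.0503373320868562
scene clip 667 (array([ 566.6, -189.3]), array([ 47.7, 197.8]), 89.6, [[468.0, -212.0], [665.0, -214.0], [666.0, -166.0], [468.0, -165.0]]) [0.01505668 0.0300971  0.03991411][ WARN:0@0.356] global loadsave.cpp:1063 imwrite_ Unsupported depth image for selected encoder is fallbacked to CV_8U.
```

View pics/crop.png

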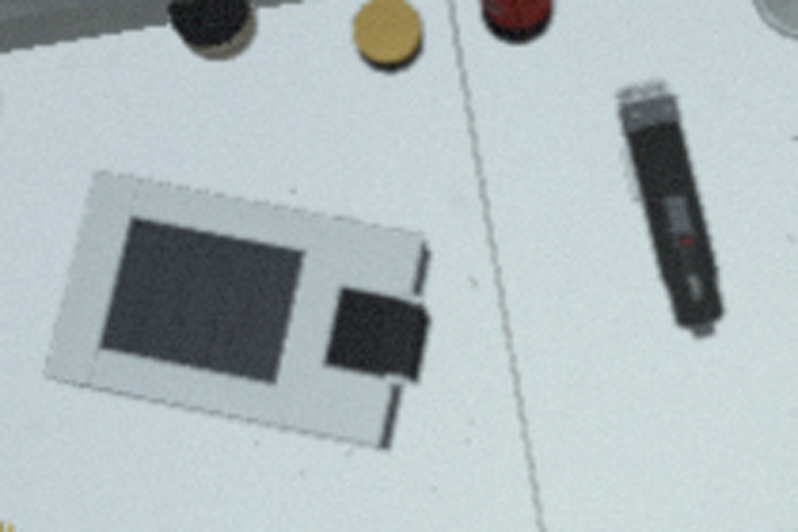

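The crop (3.8×, origin (120,150)) shows the lid with its hinge end left, corners at (97,172) and (45,377), and the pad at (377,333). On the clipper, the blade is up at (642,88), the tail at (703,333), and the lever on the left near the blade.

```bash
python3 - <<'E'
from h import *
D={n:np.load(n+'0.npz') for n in['top','scene']}
C={n:cam(n) for n in D}; P={n:cloud(C[n],D[n]['d']) for n in D}
np.set_printoptions(precision=1,suppress=True)
def px(a): return np.array(a)/3.8+np.array([120,150])-.5+.13
L=onplane(C['top'],px([(97,172),(425,234),(388,447),(45,377)]),.077)*1e3; print(L[:,:2]); 
e=L[[0,3]].mean(0)[:2]; d=L[0]-L[1]+L[3]-L[2]; print('len/wid',[np.linalg.norm(L[i]-L[i-1]) for i in range(4)],'yaw',np.degrees(np.arctan2(d[1],d[0])),'hinge end mid',e)
p=onplane(C['top'],px([(340,288),(428,309),(415,380),(325,365)]),.085)*1e3; print('pad',p[:,:2],p.mean(0))
q=onplane(C['top'],px([(642,88),(703,333)]),.02)*1e3; print('clip ends',q[:,:2],q.mean(0))
s=P['scene'];im=D['scene']['im'];gs=cv2.cvtColor(im,cv2.COLOR_RGB2GRAY)
def rect(pts): 
    r=cv2.minAreaRect((pts[:,:2]*1000).astype(np.float32)); return np.array(r[0]),np.array(r[1]),r[2]
m=(s[...,2]>.072)&(s[...,2]<.1)&(s[...,0]>.38)&(s[...,0]<.68)&(s[...,1]>-.05)&(s[...,1]<.3)
m=cv2.morphologyEx(m.astype(np.uint8),cv2.MORPH_OPEN,np.ones((3,3)))>0
print('scene ster',m.sum(),rect(s[m]),np.median(s[m][:,2]))
for n in D:
    g=cv2.cvtColor(D[n]['im'],cv2.COLOR_RGB2GRAY);s_=P[n]
    pm=(g<60)&(s_[...,2]>.08)&(s_[...,2]<.095)&(np.hypot(s_[...,0]-.503,s_[...,1]-.03)<.05)
    print(n,'pad',pm.sum(),rect(s_[pm]),np.median(s_[pm],0)*1e3)
    for z0 in(.008,.02,.03):
        cm=(s_[...,2]>z0)&(s_[...,2]<.055)&(abs(s_[...,0]-.56)<.13)&(abs(s_[...,1]+.19)<.05)
        print(n,'clip',z0,cm.sum(),rect(s_[cm]),s_[cm].max(0)*1e3)
E
```

```text
[[652.1 209.4]
 [567.9 -14.2]
 [426.8  34.4]
 [513.7 262.6]]
len/wid [np.float64(148.3032207620826), np.float64(238.93675826532134), np.float64(149.21083150087472), np.float64(244.26629280406576)] yaw 69.25151880988824 hinge end mid [582.9 236. ]
pad [[539.2  49.5]
 [514.5  -8.1]
 [468.    8.4]
 [488.5  67.6]] [502.5  29.4  85. ]
clip ends [[ 659.8 -191. ]
 [ 470.7 -200. ]] [ 565.3 -195.5   20. ]
scene ster 4733 (array([539.5, 119.6]), array([252.8, 152.4]), 68.68678283691406) 0.07802480949989454
top pad 393 (array([503.9,  29.5]), array([60.7, 52.5]), 68.62313079833984) [502.1  26.7  86.9]
top clip 0.008 1001 (array([ 566.9, -192.4]), array([198.8,  50. ]), 3.756242275238037) [ 666.5 -161.1   45.4]
top clip 0.02 938 (array([ 564.1, -191.1]), array([193.1,  48.7]), 2.2737698554992676) [ 660.4 -165.4   45.4]
top clip 0.03 679 (array([ 558.4, -190.9]), array([178.1,  45.7]), 2.66279935836792) [ 648.1 -166.5   45.4]
scene pad 231 (array([504.5,  31.6]), array([50.4, 47.3]), 67.75257873535156) [502.2  34.8  86.9]
scene clip 0.008 695 (array([ 566.6, -189.3]), array([ 47.7, 197.8]), 89.6259994506836) [ 665.6 -165.6   43.8]
scene clip 0.02 560 (array([ 558.7, -189.2]), array([ 47.7, 182.1]), 89.6259994506836) [ 649.7 -165.6   43.8]
scene clip 0.03 339 (array([ 561.4, -187.4]), array([168.8,  41.1]), 2.075260639190674) [ 646.  -165.6   43.8]
```

>>> {"fn": "drive_tool", "kwargs": {"moves": [1.2,-0.8,0,-0.8,0,2.4,-1.6,0,-1.6,0,3.6,-2.4,0,-2.4,0,4.8,-3.2,0,-3.2,0,6.0,-4.0,0,-4.0,0], "squeeze": 10}}

```text
time_s: 0.72
tool_pos: [0.352, -0.4159, 0.2222]
tool_rot: [-180.0, 0.0, 54.2]
force: [0.4, 0.1, -0.5]
grip_width: 0.045
grasp_force: 0.0
```

```bash
cat >> h.py <<'E'
S=np.array([540.,123.]); YAW=69.1
def pose():
    o=env.get_obs(); return np.array(o['tool_pos'])*1e3,o['tool_rot'][2],o
def to(x,y,z,yaw=None,ref=None):
    p,w,o=pose()
    if ref is not None: p,w=np.array(ref[:3],float),ref[3]
    if yaw is None: yaw=w
    c,s=np.cos(np.radians(w)),np.sin(np.radians(w)); d=np.array([x,y,z])-p
    return np.round([ (d[0]*c+d[1]*s)/40,(d[0]*s-d[1]*c)/40,-d[2]/40,-(yaw-w)/10],2).tolist()
def ster(x,y):
    a=np.radians(YAW); return S+x*np.array([np.cos(a),np.sin(a)])+y*np.array([-np.sin(a),np.cos(a)])
E
python3 -c "
from h import *
p,w,o=pose();print(p,w,o['time_s'],o['qpos'])
print(to(*ster(-96,0),200,69.1))"
```

```text
[ 352.03367145 -415.88318267  222.24180785] 54.22764006139967 0.725 [ 63.88494544   6.50831987 -18.23823552  97.69239831   2.10572822
  76.1499607    9.47927264]
[11.36, -3.45, 0.56, -1.49]
```

>>> {"fn": "drive_tool", "kwargs": {"moves": [1.42,-0.43,0.05,-0.3,0,2.84,-0.86,0.1,-0.6,0,4.26,-1.29,0.2,-0.9,0,5.68,-1.72,0.3,-1.2,0,7.1,-2.15,0.35,-1.5,0]}}

```text
time_s: 1.35
tool_pos: [0.4487, -0.1355, 0.2082]
tool_rot: [-180.0, 0.0, 69.1]
force: [0.8, -0.9, -0.2]
grip_width: 0.0017
grasp_force: 0.0
```

```bash
python3 -c "
from h import *
p,w,o=pose();print(p,w,o['time_s'],o['grip_width'])
o,im,d=snap('wrist'); cv2.imwrite('pics/w1.png',im[...,::-1]); np.savez('w1.npz',im=im,d=d,p=o['tool_pos'],r=o['tool_rot']); print(env.camera_model('wrist'))
print(to(*ster(-96,0),120,69.1))"
```

```text
[ 448.65349793 -135.4840517   208.16807046] 69.05049238285507 1.35 0.0017344786927830183
{'K': array([[288.63381018,   0.        , 257.27488087],
       [  0.        , 288.63381018, 193.77300257],
       [  0.        ,   0.        ,   1.        ]]), 'k1': 0.003975891969684753, 'tool_from_camera': array([[-5.70776416e-04, -9.60833263e-01, -2.77126531e-01,
         7.67088294e-02],
       [ 9.99999495e-01, -3.19316157e-04, -9.52512710e-04,
        -1.15835356e-03],
       [ 8.26714916e-04, -2.77126935e-01,  9.60832961e-01,
        -1.60578439e-01],
       [ 0.00000000e+00,  0.00000000e+00,  0.00000000e+00,
         1.00000000e+00]])}
[4.21, -0.1, 2.21, 0.07]
```

View pics/w1.png

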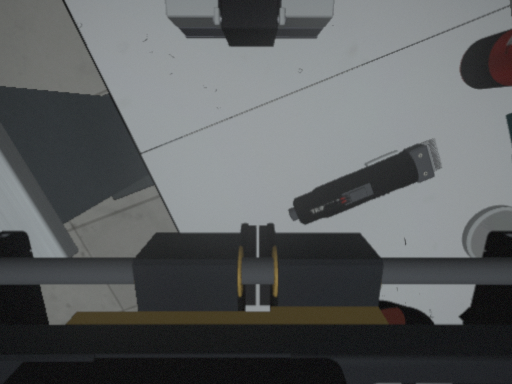

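The wrist view shows the steriliser's front at the top, with the pad hook at (249,22). The clipper runs from the tail (292,213) to the blade (437,160), with the lever at (380,157). I'll move closer and measure.

>>> {"fn": "drive_tool", "kwargs": {"moves": [0.7,0,0,0,0,1.4,0,0,0,0,2.0,0,0,0,0,2.0,0,0,0,0]}}

```text
time_s: 1.9
tool_pos: [0.4775, -0.061, 0.2084]
tool_rot: [-180.0, -0.0, 69.2]
force: [-0.2, -0.5, 0.4]
grip_width: 0.0007
grasp_force: 0.0
```

```bash
python3 - <<'E'
from h import *
np.set_printoptions(precision=1,suppress=True)
o,im,d=snap('wrist'); cv2.imwrite('pics/w2.png',im[...,::-1]); np.savez('w2.npz',im=im,d=d,p=o['tool_pos'],r=o['tool_rot']); print(o['tool_pos'],o['tool_rot'],o['time_s'])
for n in('w1','w2'):
    f=np.load(n+'.npz'); c=cam('wrist',dict(tool_pos=f['p'],tool_rot=f['r'])); P=cloud(c,f['d']); g=cv2.cvtColor(f['im'],cv2.COLOR_RGB2GRAY)
    v=np.mgrid[:384,:512][0]<225
    def rect(pts): 
        r=cv2.minAreaRect((pts[:,:2]*1000).astype(np.float32)); return np.array(r[0]),np.array(r[1]),r[2]
    for z0 in(.008,.02,.03):
        m=(P[...,2]>z0)&(P[...,2]<.055)&(abs(P[...,0]-.56)<.12)&(abs(P[...,1]+.19)<.05)&v
        if m.sum()>50: print(n,'clip',z0,m.sum(),rect(P[m]),P[m].max(0)*1e3)
    m=(P[...,2]>.08)&(P[...,2]<.1)&(np.hypot(P[...,0]-.504,P[...,1]-.03)<.06)&v&(g<70)
    if m.sum()>50: print(n,'pad',m.sum(),rect(P[m]),np.median(P[m],0)*1e3)
    m=(P[...,2]>.07)&(P[...,2]<.1)&(np.hypot(P[...,0]-.54,P[...,1]-.12)<.17)&v
    if m.sum()>50: print(n,'lid',m.sum(),rect(P[m]),np.median(P[m],0)*1e3)
E
```

```text
[ 0.5 -0.1  0.2] [-180.    -0.    69.2] 1.9
w1 clip 0.008 5194 (array([ 566.7, -191. ]), array([199.3,  48.5]), 2.128751516342163) [ 666.8 -165.5   40.6]
w1 clip 0.02 4643 (array([ 557.5, -191.3]), array([180.9,  48.5]), 2.128751516342163) [ 648.8 -165.5   40.6]
w1 clip 0.03 2751 (array([ 551.3, -194.8]), array([150.3,  32.7]), 3.379838466644287) [ 626.9 -177.5   40.6]
w1 pad 1745 (array([497.5,  13.4]), array([23.2, 58.3]), 68.5213623046875) [496.7  13.6  84.4]
w1 lid 4138 (array([497.2,  14.9]), array([ 25.7, 149.5]), 69.06294250488281) [496.9  13.   78. ]
w2 clip 0.008 941 (array([ 626.7, -172.1]), array([31.9, 99. ]), 66.49944305419922) [ 666.4 -165.3   32.1]
w2 clip 0.02 560 (array([ 613.9, -170.2]), array([20.4, 76. ]), 71.29805755615234) [ 647.5 -165.3   32.1]
w2 pad 2793 (array([500.9,  26.6]), array([46.3, 51.2]), 69.15485382080078) [501.8  26.9  84.4]
w2 lid 18452 (array([511.8,  53. ]), array([105.5, 150.3]), 69.0931625366211) [512.8  58.7  76.4]
```

View pics/w2.png

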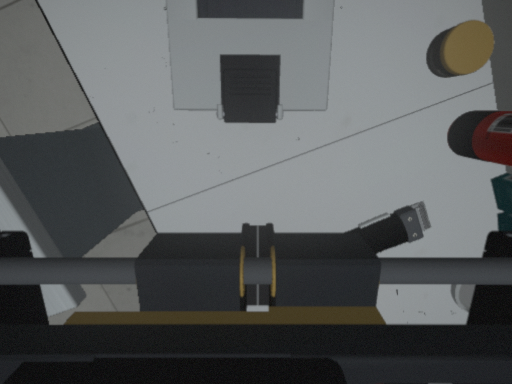

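The view shows the pad at rows 54–123, columns 221–280. Its lower lip overhangs the lid's front edge, which runs from (172,110) to (327,110). Window at the top, gold pot at (467,47).

```bash
python3 - <<'E'
from h import *
np.set_printoptions(precision=1,suppress=True)
f=np.load('w2.npz'); o=dict(tool_pos=f['p'],tool_rot=f['r']); c=cam('wrist',o)
e=onplane(c,[(172.5,110),(327.5,109.5)],.077)*1e3; print(e, np.linalg.norm(e[0]-e[1]))
a=np.radians(69.1); print('centre',e.mean(0)[:2]+120*np.array([np.cos(a),np.sin(a)]))
print('pad inner edge',onplane(c,[(221,54),(280,54)],.085).mean(0)*1e3, 'expected',ster(116-187.5,0))
g=cv2.cvtColor(f['im'],cv2.COLOR_RGB2GRAY).astype(int)
print(g[45:130:2,250].tolist()); print(g[95:125,195].tolist())
print(to(*ster(-96,0),120,69.1))
E
```

```text
[[426.6  41.   77. ]
 [567.4 -12.1  77. ]] 150.47953743074837
centre [539.8 126.5]
pad inner edge [515.1  58.9  85. ] expected [514.5  56.2]
[135, 135, 135, 134, 132, 58, 45, 47, 46, 48, 46, 44, 41, 45, 45, 42, 42, 46, 42, 44, 49, 44, 45, 48, 45, 43, 48, 49, 48, 47, 49, 46, 50, 50, 48, 51, 51, 51, 52, 131, 149, 149, 149]
[137, 138, 139, 141, 140, 139, 139, 139, 139, 142, 139, 140, 139, 130, 114, 124, 145, 149, 149, 150, 151, 151, 150, 150, 151, 150, 151, 150, 151, 150]
[2.5, -0.19, 2.21, -0.01]
```

>>> {"fn": "drive_tool", "kwargs": {"moves": [0.8,-0.06,0.4,0,0,1.6,-0.12,1.1,0,0,2.3,-0.18,1.9,0,0,2.48,-0.2,2.6,0,0,2.48,-0.2,2.8,0,0]}}

```text
time_s: 2.58
tool_pos: [0.504, 0.0317, 0.0946]
tool_rot: [-179.8, 0.1, 68.9]
force: [-0.3, -0.3, 0.5]
grip_width: 0.0003
grasp_force: 0.0
```

>>> {"fn": "drive_tool", "kwargs": {"moves": [0,0,0.07,0,0,0,0,0.14,0,0,0,0,0.2,0,0,0,0,0.25,0,0,0,0,0.25,0,0]}}

```text
time_s: 3.2
tool_pos: [0.5055, 0.0327, 0.0866]
tool_rot: [180.0, 0.0, 69.0]
force: [-0.8, -0.2, -0.7]
grip_width: 0.0002
grasp_force: 0.0
```

>>> {"fn": "drive_tool", "kwargs": {"moves": [0,0,0.04,0,0,0,0,0.08,0,0,0,0,0.12,0,0,0,0,0.12,0,0]}}

```text
time_s: 3.7
tool_pos: [0.5058, 0.0328, 0.0824]
tool_rot: [180.0, 0.0, 69.0]
force: [-2.5, 0.3, 7.0]
grip_width: 0.0006
grasp_force: 3.8
```

>>> {"fn": "drive_tool", "kwargs": {"moves": [0,0,0.03,0,0,0,0,0.06,0,0,0,0,0.08,0,0,0,0,0.08,0,0]}}

```text
time_s: 4.2
tool_pos: [0.506, 0.0328, 0.0815]
tool_rot: [180.0, 0.1, 69.0]
force: [-9.4, -1.2, 26.4]
grip_width: 0.0006
grasp_force: 12.4
```

```bash
sed -i 's/S=np.array.*;/S=np.array([540.,125.]);/' h.py; python3 - <<'E'
import numpy as np
r,h=223.8,39.5
f=lambda t:np.array([r*(1-np.cos(t))+h*np.sin(t), r*np.sin(t)-h*(1-np.cos(t))])/40
for a in ([0,.02,.05,.1,.16,.23],[.23,.3,.38,.46,.54,.62],[.62,.7,.78,.86,.94,1.02],[1.02,1.1,1.17,1.24,1.3,1.36]):
    print([(f(t)-f(a[0])).round(2).tolist() for t in a[1:]])
E
```

```text
[[0.02, 0.11], [0.06, 0.28], [0.13, 0.55], [0.23, 0.88], [0.37, 1.25]]
[[0.17, 0.36], [0.39, 0.76], [0.65, 1.13], [0.93, 1.49], [1.24, 1.82]]
[[0.34, 0.31], [0.7, 0.58], [1.08, 0.83], [1.48, 1.05], [1.89, 1.23]]
[[0.43, 0.15], [0.81, 0.25], [1.2, 0.33], [1.54, 0.37], [1.88, 0.39]]
```

>>> {"fn": "drive_tool", "kwargs": {"moves": [0,0,-0.04,0,0,0.02,0,-0.14,0,0,0.06,0,-0.31,0,0,0.06,0,-0.31,0,0]}}

```text
time_s: 4.7
tool_pos: [0.5069, 0.0349, 0.0917]
tool_rot: [179.9, 0.0, 69.0]
force: [-0.6, -1.1, 5.3]
grip_width: 0.0003
grasp_force: 2.2
```

```bash
python3 - <<'E'
from h import *
np.set_printoptions(precision=1,suppress=True)
o,im,d=snap('top'); P=cloud(cam('top'),d)
a=np.radians(69.1);u=np.array([np.cos(a),np.sin(a)]);v=np.array([-u[1],u[0]])
q=P[...,:2]*1e3-S; x=q@u;y=q@v
for s in(-1,1):
    m=(abs(x+95)<12)&(abs(s*y-60)<10); print(m.sum(),np.median(P[m][:,2])*1e3)
    m=(abs(x)<20)&(abs(s*y-60)<10); print(m.sum(),np.median(P[m][:,2])*1e3)
print(o['force'],o['tool_pos']*1e3)
E
```

```text
9 481.7702486172004
0 nan
149 520.7155242372147
77 82.90608035710179
[-0.6 -1.1  5.3] [506.9  34.9  91.7]
  return _methods._mean(a, axis=axis, dtype=dtype,
  ret = ret.dtype.type(ret / rcount)
```

>>> {"fn": "drive_tool", "kwargs": {"moves": [0.03,0,-0.13,0,0,0.07,0,-0.27,0,0,0.12,0,-0.43,0,0,0.17,0,-0.6,0,0,0.31,0,-0.97,0,0]}}

```text
time_s: 5.38
tool_pos: [0.5109, 0.0468, 0.1302]
tool_rot: [-180.0, -0.0, 69.0]
force: [1.1, -0.3, 4.8]
grip_width: 0.0005
grasp_force: 1.7
```

>>> {"fn": "drive_tool", "kwargs": {"moves": [0.17,0,-0.36,0,0,0.39,0,-0.76,0,0,0.65,0,-1.13,0,0,0.93,0,-1.49,0,0,1.24,0,-1.82,0,0]}}

```text
time_s: 6.0
tool_pos: [0.5288, 0.094, 0.2034]
tool_rot: [-180.0, -0.0, 69.0]
force: [0.8, -0.4, 2.7]
grip_width: -0.0
grasp_force: 1.1
```

Force falls in line with the lid spring, so the lid is following the finger. I'll go on to about 1.36 rad.

>>> {"fn": "drive_tool", "kwargs": {"moves": [0.34,0,-0.31,0,0,0.7,0,-0.58,0,0,1.08,0,-0.83,0,0,1.48,0,-1.05,0,0,1.89,0,-1.23,0,0]}}

```text
time_s: 6.62
tool_pos: [0.556, 0.1646, 0.252]
tool_rot: [-180.0, 0.0, 69.0]
force: [0.4, 1.0, 0.7]
grip_width: 0.0004
grasp_force: 0.6
```

>>> {"fn": "drive_tool", "kwargs": {"moves": [0.43,0,-0.15,0,0,0.81,0,-0.25,0,0,1.2,0,-0.33,0,0,1.54,0,-0.37,0,0,1.88,0,-0.39,0,0]}}

```text
time_s: 7.25
tool_pos: [0.5829, 0.2343, 0.267]
tool_rot: [-180.0, 0.0, 69.0]
force: [-0.2, 0.5, 0.1]
grip_width: 0.0005
grasp_force: 0.1
```

```bash
python3 - <<'E'
from h import *
np.set_printoptions(precision=1,suppress=True)
print(pose()[:2])
o,im,d=snap('scene'); cv2.imwrite('pics/s1.png',im[...,::-1])
E
```

```text
(array([582.9, 234.3, 267. ]), np.float64(68.96074601183513))
```

View pics/s1.png

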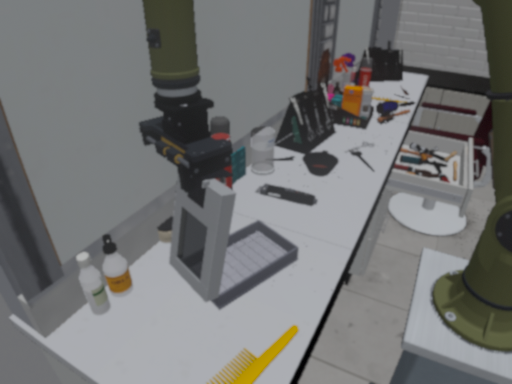

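Lid stands upright (free end about (215,190)), the grid inside is empty, and the fingers are behind the lid. I'll ease back, lift clear and head for the clipper.

>>> {"fn": "drive_tool", "kwargs": {"moves": [0.2,0,0,0,0,0.45,0,0,0,0,0.7,0,-0.4,0,0,0.7,0,-1.2,0,0,0.7,0,-1.8,0,0]}}

```text
time_s: 7.92
tool_pos: [0.593, 0.26, 0.3404]
tool_rot: [180.0, -0.0, 69.0]
force: [0.6, -0.7, 0.1]
grip_width: 0.0001
grasp_force: 0.0
```

```bash
python3 - <<'E'
from h import *
p,w,o=pose();print(p,w,o['qpos'])
print(to(553.5,-193.3,150,2.7))
E
```

```text
[592.95728496 260.03828573 340.40523915] 68.95769472424989 [  8.74078432  23.23771332 -49.80509562  70.65080361  17.59133372
  93.66387816 -58.53690426]
[-10.93, 3.15, 4.76, 6.63]
```

>>> {"fn": "drive_tool", "kwargs": {"moves": [-1.37,0.39,0,0.5,0,-2.74,0.78,0,1.4,20,-4.1,1.17,0.3,2.3,40,-5.4,1.56,0.7,3.2,60,-6.7,1.95,1.2,4.1,75]}}

```text
time_s: 8.55
tool_pos: [0.5693, -0.0203, 0.2914]
tool_rot: [179.9, -0.0, 27.6]
force: [1.0, 0.1, -0.3]
grip_width: 0.0325
grasp_force: 0.0
```

```bash
python3 - <<'E'
from h import *
p,w,o=pose();print(p,w,o['qpos'],o['grip_width'])
print(to(553.5,-193.3,150,2.7))
E
```

```text
[569.32777964 -20.2916234  291.40185477] 27.63447922212106 [ 33.81946672  10.11129429 -39.21389853  87.62120263   6.45999965
  84.47750216 -67.93791301] 0.03254901292627664
[-2.36, 3.65, 3.54, 2.49]
```

>>> {"fn": "drive_tool", "kwargs": {"moves": [-0.7,1.0,0.7,0.7,70,-1.4,2.0,1.5,1.4,70,-2.0,3.0,2.4,2.0,70,-2.36,3.6,3.2,2.49,70,-2.36,3.65,3.54,2.49,70]}}

```text
time_s: 9.18
tool_pos: [0.5527, -0.1944, 0.1474]
tool_rot: [-180.0, 0.2, 2.8]
force: [0.1, 1.3, 0.3]
grip_width: 0.0694
grasp_force: 0.0
```

```bash
python3 - <<'E'
from h import *
np.set_printoptions(precision=2,suppress=True)
o,im,d=snap('wrist'); cv2.imwrite('pics/w3.png',im[...,::-1])
p,w,_=pose();print(p,w,o['grip_width'])
c=cam('wrist',o); P=cloud(c,d)
def rect(pts): 
    r=cv2.minAreaRect((pts[:,:2]*1000).astype(np.float32)); return np.array(r[0]),np.array(r[1]),r[2]
for z0 in(.02,.03):
    m=(P[...,2]>z0)&(P[...,2]<.055)&(abs(P[...,0]-.56)<.12)&(abs(P[...,1]+.19)<.05); m[230:]=False
    if m.sum()>50: print('clip',z0,m.sum(),rect(P[m]))
    for a in(520,540,560,580,600,620):
        k=m&(abs(P[...,0]*1e3-a)<4)
        if k.sum()>5: print(a,k.sum(),np.percentile(P[k][:,1]*1e3,[1,99]),P[k][:,2].max()*1e3)
print(to(553.5,-193.3,40,2.7))
E
```

```text
[ 553.01 -191.91  146.68] 3.0205035864848124 0.06943914404230503
clip 0.02 6035 (array([ 576.97, -191.77]), array([142.27,  47.69]), 2.337186574935913)
520 287 [-217.62 -177.53] 37.62740794006986
540 285 [-216.16 -176.87] 39.77964839147924
560 325 [-215.99 -176.22] 40.84236655278883
580 361 [-214.34 -167.82] 38.06353682072439
600 385 [-212.92 -167.27] 36.445127014055444
620 388 [-213.46 -172.23] 35.79228074020413
clip 0.03 3493 (array([ 567.88, -195.7 ]), array([116.46,  32.96]), 2.111445426940918)
520 222 [-212.8  -182.05] 37.62740794006986
540 217 [-211.54 -181.33] 39.77964839147924
560 246 [-210.31 -181.61] 40.84236655278883
580 247 [-209.86 -180.29] 38.06353682072439
600 260 [-207.76 -179.13] 36.445127014055444
620 248 [-205.55 -179.73] 35.79228074020413
[0.01, 0.04, 2.67, 0.03]
```

View pics/w3.png

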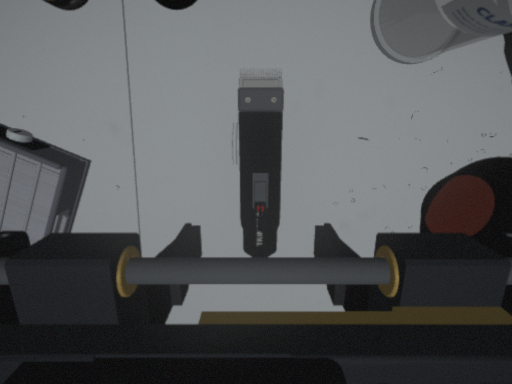

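The wrist view shows the clipper centred between the fingers, body at columns 240–282, blade at the top (261,78) and lever at (235,143). The fingers line up with it.

>>> {"fn": "drive_tool", "kwargs": {"moves": [0.02,0.11,1.2,0,70,0.02,0.11,2.4,0,70,0.02,0.11,3.2,0,70,0.02,0.11,3.5,0,70,0.02,0.11,3.56,0,70]}}

```text
time_s: 9.85
tool_pos: [0.5566, -0.1948, 0.0081]
tool_rot: [-180.0, -0.1, 3.2]
force: [0.6, -0.1, -0.2]
grip_width: 0.0698
grasp_force: 0.0
```

>>> {"fn": "drive_tool", "kwargs": {"moves": [0,0,0,0,50,0,0,0,0,42,0,0,0,0,30,0,0,0,0,30,0,0,0,0,30], "squeeze": 20}}

```text
time_s: 10.48
tool_pos: [0.5557, -0.1964, 0.0077]
tool_rot: [180.0, -0.0, 3.1]
force: [0.1, 0.7, 1.5]
grip_width: 0.0358
grasp_force: 20.0
```

>>> {"fn": "drive_tool", "kwargs": {"moves": [0,0,-0.3,0,30,-0.3,0,-1.0,0,30,-0.9,0,-2.0,0,30,-1.5,0,-2.7,-0.6,30,-1.5,0,-2.9,-1.5,30], "squeeze": 25}}

```text
time_s: 11.1
tool_pos: [0.4945, -0.1998, 0.1254]
tool_rot: [179.9, 0.0, 18.3]
force: [-0.3, -0.7, -3.8]
grip_width: 0.0358
grasp_force: 25.0
```

```bash
python3 - <<'E'
from h import *
p,w,o=pose();print(p,w,o['qpos'],o['grip_width'],o['grasp_force'])
print(to(500,-20,125,65),to(500,-20,125,65,(500,-20,125,69.5)))
E
```

```text
[ 494.5445748  -199.76458111  125.36471844] 18.278547708466395 [ 48.27847627  10.56120457 -31.98184607 105.8245847    6.2667286
  65.24725352 -57.61214302] 0.03583819863246653 24.975183340720832
[1.54, -4.22, 0.01, -4.67] [0.0, 0.0, -0.0, 0.45]
```

>>> {"fn": "drive_tool", "kwargs": {"moves": [0.3,-0.8,0,-1.0,30,0.6,-1.65,0,-2.0,30,0.95,-2.5,0,-3.0,30,1.25,-3.4,0,-4.0,30,1.54,-4.22,0,-5.0,30]}}

```text
time_s: 11.72
tool_pos: [0.5011, -0.0179, 0.1233]
tool_rot: [-180.0, 0.0, 68.5]
force: [1.2, 0.2, -4.3]
grip_width: 0.0359
grasp_force: 25.0
```

```bash
python3 - <<'E'
from h import *
np.set_printoptions(precision=1,suppress=True)
p,w,o=pose();print(p,w,o['qpos'],o['grip_width'],o['grasp_force'])
print(to(*ster(-16.5,0),90,69.5))
# lid and box check from top view
a=np.radians(69.1);u=np.array([np.cos(a),np.sin(a)]);v=np.array([-u[1],u[0]])
o,im,d=snap('top');P=cloud(cam('top'),d);q=P[...,:2]*1e3-S;x=q@u;y=q@v;z=P[...,2]*1e3
m=(abs(y)<70)&(x>60)&(x<180)&(z>230)&(z<310);print('lid end',m.sum(),np.percentile(x[m],[5,50,95]),np.percentile(z[m],[50,98]))
m=(abs(y)<85)&(abs(x)<100)&(z>35)&(z<50);print('rim y',np.percentile(y[m],[1,99]))
m=(abs(y)<50)&(abs(x)<85)&(z<30)&(z>5);print('grid z',m.sum(),np.percentile(z[m],[10,50,90]))
E
```

```text
[501.1 -17.9 123.3] 68.45040584803911 [ 40.9   8.1 -44.4 109.7   6.3  64.7 -27.5] 0.035878922635028745 24.973618984222412
[3.27, -0.4, 0.83, -0.1]
lid end 1426 [ 70.6 108.6 130.9] [287.2 294.4]
rim y [-74.9  73.3]
grid z 1517 [ 8.  11.  15.1]
```

>>> {"fn": "drive_tool", "kwargs": {"moves": [0.8,-0.1,0,0,30,1.7,-0.2,0,0,30,2.6,-0.3,0,-0.05,30,3.1,-0.38,0.2,-0.1,30,3.27,-0.4,0.6,-0.1,30]}}

```text
time_s: 12.4
tool_pos: [0.536, 0.1094, 0.0994]
tool_rot: [180.0, -0.0, 69.2]
force: [0.0, -0.2, -3.4]
grip_width: 0.0359
grasp_force: 25.0
```

```bash
python3 - <<'E'
from h import *
np.set_printoptions(precision=1,suppress=True)
p,w,o=pose();print(p,w,o['force'])
print(to(*ster(-16.5,0),24,69.4))
a=np.radians(69.1);u=np.array([np.cos(a),np.sin(a)]);v=np.array([-u[1],u[0]])
for n in('wrist','scene'):
    o,im,d=snap(n);c=cam(n,o);P=cloud(c,d);q=P[...,:2]*1e3-S;x=q@u;y=q@v;z=P[...,2]*1e3
    g=cv2.cvtColor(im,cv2.COLOR_RGB2GRAY)
    m=(abs(y)<40)&(abs(x)<125)&(z>65)&(z<150)&(g<90)
    if n=='wrist': m[230:]=False
    print(n,m.sum(),np.percentile(x[m],[1,99]),np.percentile(y[m],[1,99]),np.percentile(z[m],[1,99]))
E
```

```text
[536.  109.4  99.4] 69.17883855125889 [ 0.  -0.2 -3.4]
[-0.01, -0.05, 1.88, -0.02]
wrist 9746 [-3.7 77.1] [-21.3  20.1] [107.7 127.8]
scene 640 [-23.7  69.7] [-26.6  30.3] [101.9 147.4]
```

>>> {"fn": "drive_tool", "kwargs": {"moves": [-0.01,-0.05,0.5,0,30,-0.01,-0.05,1.0,0,30,-0.01,-0.05,1.4,0,30,-0.01,-0.05,1.68,0,30,-0.01,-0.05,1.82,0,30]}}

```text
time_s: 13.12
tool_pos: [0.5335, 0.108, 0.0256]
tool_rot: [-179.9, 0.0, 69.1]
force: [-0.5, 0.3, -3.2]
grip_width: 0.0356
grasp_force: 25.0
```

>>> {"fn": "drive_tool", "kwargs": {"moves": [0,0,0.03,0,30,0,0,0.06,0,30,0,0,0.08,0,30,0,0,0.08,0,30]}}

```text
time_s: 13.62
tool_pos: [0.534, 0.1081, 0.0236]
tool_rot: [180.0, 0.0, 69.1]
force: [0.6, -0.4, -4.2]
grip_width: 0.0361
grasp_force: 25.0
```

>>> {"fn": "drive_tool", "kwargs": {"moves": [0,0,0.03,0,30,0,0,0.05,0,30,0,0,0.05,0,30]}}

```text
time_s: 14.0
tool_pos: [0.5339, 0.108, 0.0217]
tool_rot: [180.0, 0.0, 69.1]
force: [-2.9, -0.7, 2.6]
grip_width: 0.0358
grasp_force: 25.0
```

>>> {"fn": "drive_tool", "kwargs": {"moves": [0,0,0.03,0,30,0,0,0.05,0,30,0,0,0.05,0,30]}}

```text
time_s: 14.38
tool_pos: [0.5339, 0.108, 0.0216]
tool_rot: [180.0, 0.1, 69.1]
force: [-8.5, -2.4, 18.2]
grip_width: 0.0357
grasp_force: 25.0
```

>>> {"fn": "drive_tool", "kwargs": {"moves": [0,0,-0.05,0,30,0,0,-0.05,0,42,0,0,-0.05,0,56,0,0,-0.05,0,60,0,0,-0.05,0,60]}}

```text
time_s: 15.0
tool_pos: [0.5339, 0.1082, 0.0212]
tool_rot: [-180.0, -0.0, 69.1]
force: [-0.2, 0.1, 0.0]
grip_width: 0.0584
grasp_force: 0.0
```

>>> {"fn": "drive_tool", "kwargs": {"moves": [0,0,-0.5,0,60,0,0,-1.5,0,60,0,0,-2.5,0,60,-0.4,0,-3.6,0,60,-1.0,0,-4.6,0,60]}}

```text
time_s: 15.62
tool_pos: [0.5197, 0.0717, 0.2084]
tool_rot: [179.9, -0.1, 69.2]
force: [1.0, -1.0, 0.4]
grip_width: 0.0599
grasp_force: 0.0
```

```bash
python3 - <<'E'
from h import *
np.set_printoptions(precision=1,suppress=True)
p,w,o=pose();print(p,w,o['force'])
a=np.radians(69.1);u=np.array([np.cos(a),np.sin(a)]);v=np.array([-u[1],u[0]])
o,im,d=snap('wrist');c=cam('wrist',o);P=cloud(c,d);q=P[...,:2]*1e3-S;x=q@u;y=q@v;z=P[...,2]*1e3
m=(abs(y)<60)&(abs(x)<112)&(z>22)&(z<75);m[225:]=False
print(m.sum(),np.percentile(x[m],[1,99]),np.percentile(y[m],[1,99]),np.percentile(z[m],[50,99]))
cv2.imwrite('pics/w4.png',im[...,::-1])
E
```

```text
[519.7  71.7 208.4] 69.2193405911752 [ 1.  -1.   0.4]
6263 [-97.5  89.6] [-20.1  25.6] [45.  53.3]
```

View pics/w4.png

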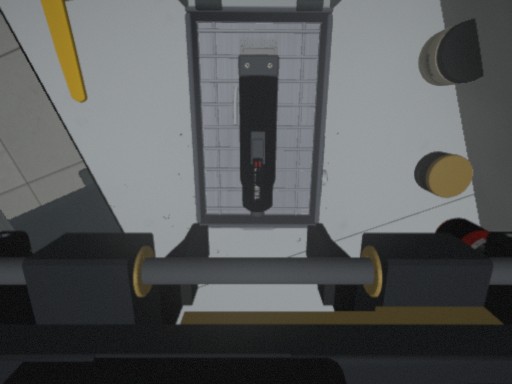

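Clipper lies upright, inside the walls, on the grid (rows 42–212, columns 237–280). Next: close the fingers and go behind the lid at y=+52.

>>> {"fn": "drive_tool", "kwargs": {"moves": [0,0,-1.4,0,0,0,-0.2,-2.8,0,0,0.5,-0.5,-3.2,0,0,1.9,-0.9,-3.2,0,0,3.3,-1.3,-3.2,0,0], "squeeze": 10}}

```text
time_s: 16.3
tool_pos: [0.5183, 0.2138, 0.3352]
tool_rot: [179.8, -0.0, 68.9]
force: [0.9, 0.3, -1.0]
grip_width: 0.0182
grasp_force: 0.0
```

>>> {"fn": "drive_tool", "kwargs": {"moves": [1.2,0,0,0,0,2.25,0,0,0,0,2.25,0,0.8,0,0,2.25,0,1.8,0,0,2.25,0,2.1,0,0]}}

```text
time_s: 16.92
tool_pos: [0.5493, 0.296, 0.2479]
tool_rot: [-179.9, 0.1, 69.1]
force: [-0.2, -0.7, 0.1]
grip_width: 0.0005
grasp_force: 0.0
```

```bash
python3 - <<'E'
from h import *
p,w,o=pose();a=np.radians(69.1);u=np.array([np.cos(a),np.sin(a)]);v=np.array([-u[1],u[0]])
print(p,w,(p[:2]-S)@u,(p[:2]-S)@v,o['grip_width'],o['force'])
r,h,w=207,35,9.5
f=lambda t:np.array([116-r*np.cos(t)+h*np.sin(t)+w,42+r*np.sin(t)+h*np.cos(t)])
print(f(1.48)); 
ts=np.r_[1.48:.0:-.08]; ts=np.r_[1.48,1.42,1.34,1.26,1.18,1.1,1.02,.94,.86,.78,.7,.62,.54,.46,.38,.32,.26,.2,.15,.1,.06,.03,.01,0]
k=0
while k<len(ts)-1:
    print(ts[k],[((f(t)-f(ts[k]))/40*[1,-1]).round(2).tolist() for t in ts[k+1:k+6]]); k+=5
E
```

```text
[549.33842978 295.987915   247.85281427] 69.08935397694853 163.06904800329167 52.27388382381612 0.0005460109393459539 [-0.18698597 -0.655564    0.05264553]
[141.58680329 251.32084168]
1.48 [[-0.31, -0.01], [-0.73, -0.0], [-1.15, 0.04], [-1.56, 0.11], [-1.97, 0.22]]
1.1 [[-0.4, 0.14], [-0.78, 0.31], [-1.15, 0.52], [-1.5, 0.75], [-1.83, 1.01]]
0.7 [[-0.31, 0.28], [-0.59, 0.59], [-0.85, 0.92], [-1.09, 1.27], [-1.24, 1.54]]
0.32 [[-0.14, 0.28], [-0.26, 0.57], [-0.35, 0.82], [-0.42, 1.07], [-0.48, 1.27]]
0.06 [[-0.03, 0.15], [-0.05, 0.26], [-0.06, 0.31]]
```

>>> {"fn": "drive_tool", "kwargs": {"moves": [-0.2,0,-0.05,0,0,-0.4,0,-0.08,0,0,-0.54,0,-0.08,0,0,-0.54,0,-0.08,0,0]}}

```text
time_s: 17.42
tool_pos: [0.543, 0.2759, 0.2535]
tool_rot: [179.9, -0.0, 69.0]
force: [0.5, 0.4, 0.1]
grip_width: 0.0005
grasp_force: 0.0
```

>>> {"fn": "drive_tool", "kwargs": {"moves": [-0.31,0,-0.01,0,0,-0.73,0,0,0,0,-1.15,0,0.04,0,0,-1.56,0,0.11,0,0,-1.97,0,0.22,0,0]}}

```text
time_s: 18.05
tool_pos: [0.5139, 0.2028, 0.2438]
tool_rot: [-180.0, -0.1, 69.1]
force: [0.9, 0.6, -0.5]
grip_width: 0.0009
grasp_force: 0.7
```

```bash
python3 - <<'E'
from h import *
p,w,o=pose();a=np.radians(69.1);u=np.array([np.cos(a),np.sin(a)]);v=np.array([-u[1],u[0]])
print(p,w,(p[:2]-S)@u,(p[:2]-S)@v,o['force'],o['time_s'])
o,im,d=snap('scene'); cv2.imwrite('pics/s2.png',im[...,::-1])
E
```

```text
[513.94770291 202.79131676 243.77347172] 69.09514236186997 63.37915184225626 52.08929121154099 [ 0.86418311  0.55384387 -0.50185275] 18.05
```

View pics/s2.png

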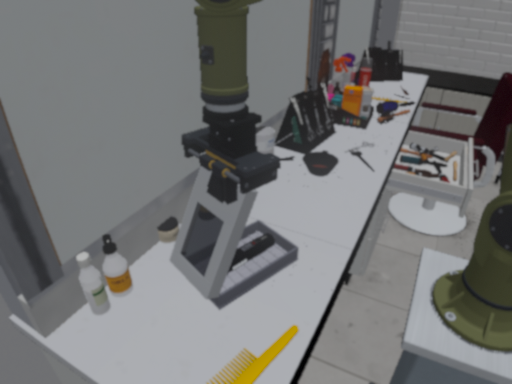

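The lid is following the fingers at about 1.1 rad, and the clipper is in the box. I'll continue down the arc.

>>> {"fn": "drive_tool", "kwargs": {"moves": [-0.4,0,0.14,0,0,-0.78,0,0.31,0,0,-1.15,0,0.52,0,0,-1.5,0,0.75,0,0,-1.83,0,1.01,0,0]}}

```text
time_s: 18.73
tool_pos: [0.4881, 0.1343, 0.2032]
tool_rot: [180.0, -0.0, 69.1]
force: [0.2, 1.9, 2.0]
grip_width: 0.0002
grasp_force: 1.4
```

>>> {"fn": "drive_tool", "kwargs": {"moves": [-0.31,0,0.28,0,0,-0.59,0,0.59,0,0,-0.85,0,0.92,0,0,-1.09,0,1.27,0,0,-1.24,0,1.54,0,0]}}

```text
time_s: 19.35
tool_pos: [0.4701, 0.0875, 0.1407]
tool_rot: [-180.0, 0.0, 69.1]
force: [-1.3, 1.3, 4.9]
grip_width: 0.001
grasp_force: 2.0
```

```bash
python3 - <<'E'
from h import *
p,w,o=pose();a=np.radians(69.1);u=np.array([np.cos(a),np.sin(a)]);v=np.array([-u[1],u[0]])
print(p,w,(p[:2]-S)@u,(p[:2]-S)@v,o['force'],o['time_s'])
t=.32;r,h=207,35; print(116-r*np.cos(t)+h*np.sin(t)+9.5,42+r*np.sin(t)+h*np.cos(t))
E
```

```text
[470.07767648  87.50759484 140.65335686] 69.05064282665455 -59.96952245411682 51.94678188601128 [-1.29071652  1.29656181  4.92076547] 19.35
-59.98190192150112 140.3385176804218
```

Spot on. Now down to near shut, then press slowly.

>>> {"fn": "drive_tool", "kwargs": {"moves": [-0.14,0,0.28,0,0,-0.26,0,0.57,0,0,-0.35,0,0.82,0,0,-0.42,0,1.07,0,0,-0.48,0,1.25,0,0]}}

```text
time_s: 19.98
tool_pos: [0.4633, 0.07, 0.091]
tool_rot: [-180.0, 0.0, 69.1]
force: [-2.2, 0.9, 5.1]
grip_width: 0.0004
grasp_force: 2.5
```

>>> {"fn": "drive_tool", "kwargs": {"moves": [-0.02,0,0.06,0,0,-0.03,0,0.12,0,0,-0.04,0,0.18,0,0,-0.05,0,0.23,0,0,-0.05,0,0.26,0,0]}}

```text
time_s: 20.6
tool_pos: [0.4626, 0.0682, 0.0813]
tool_rot: [-180.0, 0.1, 69.1]
force: [-2.8, -0.1, 6.4]
grip_width: 0.0005
grasp_force: 2.9
```

>>> {"fn": "drive_tool", "kwargs": {"moves": [0,0,0.03,0,0,0,0,0.06,0,0,0,0,0.08,0,0,0,0,0.08,0,0]}}

```text
time_s: 21.1
tool_pos: [0.4625, 0.0676, 0.078]
tool_rot: [-180.0, 0.1, 69.1]
force: [-3.3, -1.4, 5.9]
grip_width: 0.0007
grasp_force: 2.8
```

>>> {"fn": "drive_tool", "kwargs": {"moves": [0,0,0.03,0,0,0,0,0.06,0,0,0,0,0.06,0,0,0,0,0.06,0,0]}}

```text
time_s: 21.6
tool_pos: [0.4627, 0.0676, 0.0772]
tool_rot: [-180.0, 0.2, 69.1]
force: [-8.7, -2.9, 19.7]
grip_width: 0.0002
grasp_force: 10.0
```

>>> {"fn": "drive_tool", "kwargs": {"moves": [0,0,0.02,0,0,0,0,0.04,0,0,0,0,0.04,0,0,0,0,0.04,0,0]}}

```text
time_s: 22.1
tool_pos: [0.4627, 0.0676, 0.0771]
tool_rot: [-180.0, 0.3, 69.1]
force: [-13.5, -3.0, 32.9]
grip_width: 0.0006
grasp_force: 16.8
```

>>> {"fn": "drive_tool", "kwargs": {"moves": [0,0,-0.05,0,0,0,0,-0.1,0,0,0,0,-0.15,0,0,0,0,-0.18,0,0,0,0,-0.18,0,0]}}

```text
time_s: 22.72
tool_pos: [0.4631, 0.0684, 0.0812]
tool_rot: [180.0, -0.0, 69.1]
force: [0.8, 0.4, -0.0]
grip_width: 0.0004
grasp_force: 0.0
```

Zero force at 81 mm, so the catch is holding. I'll retreat and check.

>>> {"fn": "drive_tool", "kwargs": {"moves": [0,0,-0.3,0,0,0,0,-1.2,0,0,-0.8,0,-2.5,0,0,-2.0,0,-3.2,0,0,-3.2,0,-3.2,0,0]}}

```text
time_s: 23.35
tool_pos: [0.4187, -0.0524, 0.2129]
tool_rot: [179.6, 0.0, 69.1]
force: [1.6, -1.0, -1.2]
grip_width: 0.0003
grasp_force: 0.0
```

```bash
python3 - <<'E'
from h import *
np.set_printoptions(precision=1,suppress=True)
p,w,o=pose();print(p,o['force'],o['time_s'])
a=np.radians(69.1);u=np.array([np.cos(a),np.sin(a)]);v=np.array([-u[1],u[0]])
o,im,d=snap('scene');P=cloud(cam('scene'),d);q=P[...,:2]*1e3-S;x=q@u;y=q@v;z=P[...,2]*1e3
for x0 in(-85,0,85):
    m=(abs(x-x0)<25)&(abs(abs(y)-55)<12)&(z>50)&(z<120);print(x0,m.sum(),np.median(z[m]))
cv2.imwrite('pics/s3.png',im[...,::-1])
E
```

```text
[418.7 -52.4 212.9] [ 1.6 -1.  -1.2] 23.35
-85 248 79.09817185064166
0 296 78.38696225836556
85 336 78.38860222518906
```

View pics/s3.png

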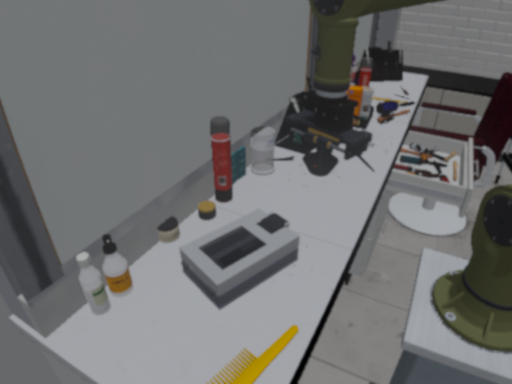

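The steriliser is shut and latched (lid around (240,245), flat at 78 mm). The bystanders have not moved and the arm is clear.

>>> {"fn": "drive_tool", "kwargs": {"moves": [0,0,0,0,0,0,0,0,0,0]}}

```text
time_s: 23.65
tool_pos: [0.4176, -0.05, 0.2096]
tool_rot: [180.0, -0.0, 69.2]
force: [0.3, -0.4, -0.4]
grip_width: 0.0007
grasp_force: 0.0
```

```bash
python3 -c "
from h import *
print(env.sign_off())"
```

```text
the job is handed in; nothing more can be done
None
```

The clipper lies right way up on the grid in the steriliser, the lid is shut and held by its catch, nothing else on the worktop was moved, and the job was handed in at about 24 s.

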